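Post a vial through a pedal-lid return box

ROBOT

A 7-joint arm with a two-finger parallel gripper is mounted at the origin on a cart in front of the work surface, level with it; the furniture and walls round the work are solid. World frame = base frame: x ahead of the robot, y to its left, z up, the work surface at z = 0. Lengths are in m, angles in rad, forces in N, time in s.
With the tool pointing down it reaches from about 0.425 to 0.925 m from the base axis. Payload 6.8 kg.
Tool frame: the origin (TCP) lies at the very end of the fingers, on their centre line; the grasp point (between the pads) lies 19 mm behind it; z points along the fingers, y is the line along which they close (so a half turn about z gives the same grasp; the last joint's range is limited). The gripper opens to 85 mm and grips with 20 to 120 N. Pads are 22 mm wide; open, the fingers measure 114 mm over their backs; the gripper's body (76 mm by 85 mm) begins 54 mm behind the grasp point. The pads swing forward as they close: fully open they stand 13 mm farther back than shut.
Start: joints at [1.056, 0.477, 0.022, 1.555, -0.011, 1.109, -0.083], TCP at [0.267, -0.62, 0.231] pointing down, gripper open.
Joint ranges: [-2.96, 2.96], [-0.34, 2.1], [-1.41, 1.46], [0.24, 2.44], [-1.37, 4.51], [0.17, 1.92], [-2.96, 2.96]. Speed limits (rad/s): [2.39, 2.39, 3.14, 3.14, 3.14, 3.14, 3.14].

INTERFACE

Orientations are given as a unit quaternion [w, x, y, z].
In Python, from station import bot gives the robot as it stands.
- The arm moves only by the tool apply_moves, never from a script. Its argument "deltas" is a list of rows, each a list of 3 entries, a list of its own where there are three numbers: the closure, from 0 (fully open) to 1 (shut), then the shift along the tool's x, y, z in units of 0.2 m (1.0 is 0.2 m), then the turn about the tool's z in units of 2 pi rad (1.0 is 2 pi rad). A call has 1 to 12 rows; each row is the pose to reach, as a shift and turn from the pose commanded when the call began, along the tool's axes at that moment, turning the shorter way round; what a row does not reach only later rows make up. A row lasts 1/10 s, in which the tool goes at most 50 mm and 8.59 degrees, less where a joint would pass 70% of its speed; a pose out of reach is approached as far as the arm can. A call with a number of a shift or a turn outside -1 to 1 is refused whole. A call with a gripper value outside its range is refused whole. The fingers move at their own pace and stop on an object; "squeeze" is the grip in N (left out, the last holds). Time passes only in rows, so rows that repeat a pose let the fingers close. It gives the time, the measured TCP pose, the force, the opening and the grip force at its end, in the units of the state.
- bot.get_obs(): the state, without advancing time (a new reading comes with each control period).
- bot.read_camera(name): name is "scene" or "top" or "wrist"; returns a dict with "color" (420x560x3 uint8, red, green, blue), "intrinsics" (3x3 intrinsics, pixels), "k1" (the pictures are not rectified: a ray, as slopes to the right and down, at radius r is drawn at 1 + k1 r^2 times it, then the intrinsics apply), "pose" (4x4, takes a point from camera to world coordinates); the wrist camera has in their place "hand_eye" (4x4, takes a point from camera to tool coordinates, whose origin is the TCP and whose axes are the flange's). Camera axes: x right, y down, z forward; pixel columns grow to the right and rows downward; lengths in m; the calibration is good to about 2 mm. A picture is of the moment at which its call begins: read the wrist's pose just before it. There is no depth.
- bot.hand_in(): hands the job in; it is judged then, once.
Trained networks look in a picture, given as the dict that the camera call returned (one of the last four; its "shot" number tells which), for a name from the list of things; names that differ only in an ending like _2 or _b are one class to them, and where a whole thing is asked for, a point or a joint stands for the part that bears it (a point fixed in the world has none). Each returns a list of dicts, best first, with "confidence" (0 to 1); they miss things now and then, are a little off and sometimes report something else, mostly with a low value. They report only what shows in the picture. A call takes as long as a camera call.
- bot.look_for(picture, target): "point" ([x, y, z] in m, in world coordinates, good to about 4 mm: the middle of the surface that is visible of it).
The state is a dict: "t": time; "q": joint angles; "joint_vel": joint speeds; "joint_torque": joint torques, N m; "eef_pos": TCP position; "tool_rot": TCP orientation; "contact_force": force on the tool from outside, world axes, zero at the start; "torque": the same for the moment, N m; "gripper_width": opening from 0.0 (shut) to 1.0 (fully open); "grasp_force": force on a finger pad.
Only numpy, scipy, OpenCV 4.12 (cv2) and the standard library are available. Lean on these libraries where they do the work, as an engineer would, in place of code of your own. Each camera call takes 0.05 s, during which the arm holds its last target. There are 200 camera calls.

TASK

Lay the vial that is lying on the worktop across the chute of the return box and let go, so that it rests against the shut lid. Then push the pedal right down until it sits firmly on its stop (feel for it: never press it with more than 25 N), hold it there a moment until the vial has rolled into the bin, and ease the pedal back up so that the lid comes down slowly without slamming. Work the lid only with the pedal, and leave everything else on the worktop where it is.

Things in the scene. Friction and masses are not known exactly. Their poses are not given: they have to be found in the camera images.
- return_box: Fixed return box on a dark base plate 5 mm thick; its place and yaw vary. Origin on the worktop under the bin's middle; own x from the chute to the bin's back, y left, z up. Grey bin x -60..72, y -50..50, walls 55 high (mm), white lid. At y -51..-107 beside it a grey 58 mm high linkage housing, from which the pedal lever comes forward.
- bin_mouth (a point): Middle of the bin's mouth on the chute's surface, at [-60, 0, 37] mm in the box's frame. The shut lid's front skirt stands here (outer face at x = -66 mm). The straight aluminium chute runs from x = -165 mm (surface 65 mm high) down through the mouth at 15 degrees to the bin's back.
- chute_mid (a point): Point on the chute's surface and centre line outside the lid, at [-115, 0, 52] mm in the box's frame. The chute is 72 mm wide between 4 mm side walls 12 mm above its surface. A vial laid here with its axis along the box's y rolls down by itself against the shut lid or, with the lid up, into the bin.
- lid (a joint): Angle of the white lid (rad), a shell hinged along the bin's back (144x108 mm, top 92 mm high when shut). 0 = shut, grows as it rises; linked to the pedal, lid = 2 x pedal. The vial passes under its front skirt from about 0.25 rad. Undamped: if the pedal is let go it slams shut.
- lid_front (a point): Middle of the lid's upper front edge, which swings up and back as the lid rises.
- pedal (a joint): Angle of the pedal lever (rad): 0 = up, grows as the tread goes down; pivot 112 mm behind the tread's centre. A spring and the lid push it up, about 3 N at the tread when up, 5 to 8 N when down. It goes down to an adjustable rubber-headed stop somewhere between 0.18 and 0.33 rad (tread 20 to 37 mm lower), set differently each time; there the force climbs steeply.
- pedal_tread (a point): Centre of the top of the ribbed black rubber tread (46x44 mm) at the front end of the pedal lever, at [-152, -85, 57] mm in the box's frame when up. Pressed straight down, for instance with shut fingertips.
- stop_post: Small steel block 22x22x10 mm on the base plate under the pedal lever; it carries the stop screw with a black rubber head. Origin at the centre of its underside; this tells nothing of how high the screw is set.
- vial: The vial to post: screw-cap vial (white cap, yellowish content), 23 mm diameter, 56 mm long, 22 g, lying on its side on the worktop. Origin at the centre of its base end; own z runs along its axis towards the cap. It can roll.
- vial_mid (a point): Middle of the vial, on its axis, 28 mm from its base; 12 mm above what it lies on.
- standing_vial: bystander: another screw-cap vial, same kind as the one to post (23 mm diameter, 56 mm tall) but standing upright; origin at the centre of its underside
- jug_cap: bystander: white ribbed plastic jug cap, 42 mm diameter, 13 mm tall; origin at the centre of its underside
- bench_timer: bystander: white bench timer, 66x66x18 mm; origin at the centre of its underside
- tape_roll: bystander: roll of tan tape lying flat, 100 mm diameter, 25 mm tall; origin at the centre of its underside
- brown_bottle: bystander: brown glass bottle with black cap, 67 mm diameter, 128 mm tall; origin at the centre of its underside
- beaker: bystander: clear 53 mm beaker, 71 mm tall; origin at the centre of its underside

How it is judged:
By the outcome, as a careful person would: the job done as asked, in the order asked, and still so for the second after the job is handed in, with the robot touching nothing.
It also fails if it takes over 61 s, if anything falls off the work surface, if the arm or the gripper's body presses on something with over 40 N, if the wrist force passes 120 N, or if a joint passes its speed limit or range.

## Working session

There is one attempt and no reset: what is moved stays moved. The work goes in short steps, Python scripts to look and compute and a tool call to move; the robot and the scene stay as the last step left them, time stands still between calls to the robot, and variables do not carry over. Pictures are saved under pics/ and viewed, at most 10 in all, crops included, and the job is handed in when it is done.

Besides the shell and the picture viewer there is one more tool, called as name([rows], argument=value, ...), one row to a line, values as JSON. apply_moves: Moves the arm, as the interface text tells. Its arguments: {"type":"object","properties":{"deltas":{"type":"array","items":{"type":"array"}},"squeeze":{"type":"number"}},"required":["deltas"]}

```bash
mkdir -p pics; ls; cat > h.py <<'E'
import numpy as np, cv2
from station import bot
def px(c,p,T=None):
    T=c["pose"] if T is None else T
    q=np.linalg.inv(T)@np.r_[p,1]; s=q[:2]/q[2]; s=s*(1+c["k1"]*(s@s)); K=np.array(c["intrinsics"]); return K[:2,:2]@s+K[:2,2]
def ray(c,uv,z,T=None):
    T=np.array(c["pose"] if T is None else T); K=np.array(c["intrinsics"])
    s=cv2.undistortPoints(np.array([[uv]],float),K,np.array([c["k1"],0,0,0,0.]))[0,0]
    d=T[:3,:3]@np.r_[s,1]; return T[:3,3]+d*(z-T[2,3])/d[2]
def save(c,n): cv2.imwrite(f"pics/{n}.png",c["color"][:,:,::-1])
E
python3 - <<'E'
from h import *
o=bot.get_obs(); print(o)
for n in("top","scene"):
    c=bot.read_camera(n); save(c,n+"1"); print(n,np.round(c["pose"],3).tolist())
    for t in("return_box","bin_mouth","chute_mid","lid_front","pedal_tread","stop_post","vial","vial_mid","standing_vial","jug_cap","bench_timer","tape_roll","brown_bottle","beaker"):
        print(t,[(np.round(d["point"],3).tolist(),round(d["confidence"],2),np.round(px(c,d["point"])).tolist()) for d in bot.look_for(c,t)[:2]])
E
```

```text
pics
{'t': 0.0, 'q': array([ 1.05588833,  0.47785211,  0.02237959,  1.55643597, -0.01148797,
        1.10932679, -0.08307956]), 'joint_vel': array([-0.00038396, -0.00120804, -0.00081436,  0.00168974,  0.00044118,
        0.00118308, -0.00130434]), 'joint_torque': array([ 5.14277672e-04, -5.96448576e+01,  1.60779074e+00, -2.81194103e+01,
        1.23992699e-02,  9.48830915e-03,  7.23557918e-06]), 'eef_pos': array([ 0.26680853, -0.61938319,  0.23029818]), 'tool_rot': array([-9.06108323e-04,  9.79382965e-01,  2.02010176e-01, -2.74503050e-04]), 'contact_force': array([ 0.84850781,  0.12669478, -0.95431402]), 'torque': array([0.05253913, 0.00556499, 0.02739077]), 'grasp_force': 0.0, 'gripper_width': 0.9963266175914015}
top [[0.002, -0.992, 0.126, 0.38], [-1.0, -0.001, 0.006, 0.027], [-0.005, -0.126, -0.992, 1.501], [0.0, 0.0, 0.0, 1.0]]
return_box [([0.561, 0.171, 0.055], 0.98, [242.0, 211.0])]
bin_mouth [([0.563, 0.173, 0.06], 0.96, [241.0, 210.0]), ([0.429, -0.411, 0.025], 0.43, [404.0, 249.0])]
chute_mid [([0.536, 0.461, 0.084], 0.37, [158.0, 217.0])]
lid_front [([0.615, 0.198, 0.089],
[... 1076 characters left out ...]

chute_mid [([0.543, 0.157, 0.051], 0.68, [229.0, 217.0])]
lid_front [([0.582, 0.185, 0.092], 0.89, [229.0, 197.0])]
pedal_tread [([0.456, 0.113, 0.054], 0.76, [223.0, 231.0]), ([0.579, 0.184, 0.09], 0.46, [228.0, 198.0])]
stop_post [([0.54, -0.254, 0.012], 0.39, [359.0, 266.0])]
vial [([0.454, -0.243, 0.019], 0.6, [341.0, 278.0])]
vial_mid [([0.455, -0.241, 0.016], 0.49, [340.0, 279.0])]
standing_vial [([0.563, -0.185, 0.032], 0.7, [339.0, 249.0])]
jug_cap [([0.544, -0.252, 0.012], 0.6, [359.0, 265.0])]
bench_timer [([0.508, -0.366, 0.019], 0.66, [397.0, 282.0])]
tape_roll [([0.416, -0.412, 0.02], 0.7, [402.0, 307.0]), ([0.563, -0.185, 0.03], 0.27, [339.0, 249.0])]
brown_bottle []
beaker []
```

```bash
python3 - <<'E'
import cv2
a=cv2.imread("pics/top1.png")[150:290,130:430]
cv2.imwrite("pics/topc.png",cv2.resize(a,None,fx=2.66,fy=2.66,interpolation=cv2.INTER_CUBIC))
a=cv2.imread("pics/scene1.png")[150:350,180:460]
cv2.imwrite("pics/scenec.png",cv2.resize(a,None,fx=2.8,fy=2.8,interpolation=cv2.INTER_CUBIC))
E
```

```text
(no output)
```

View pics/topc.png

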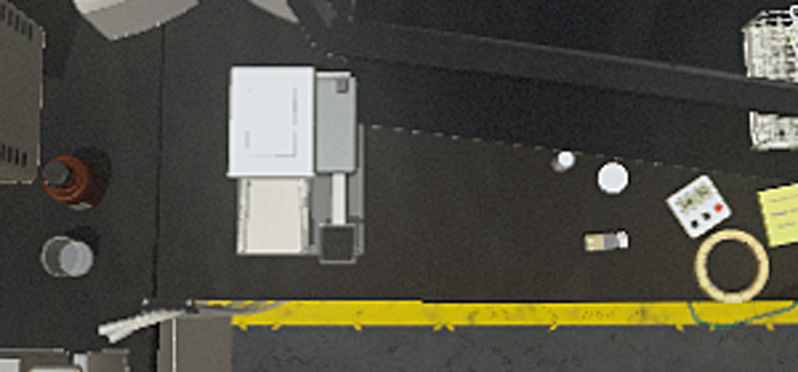

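View pics/scenec.png

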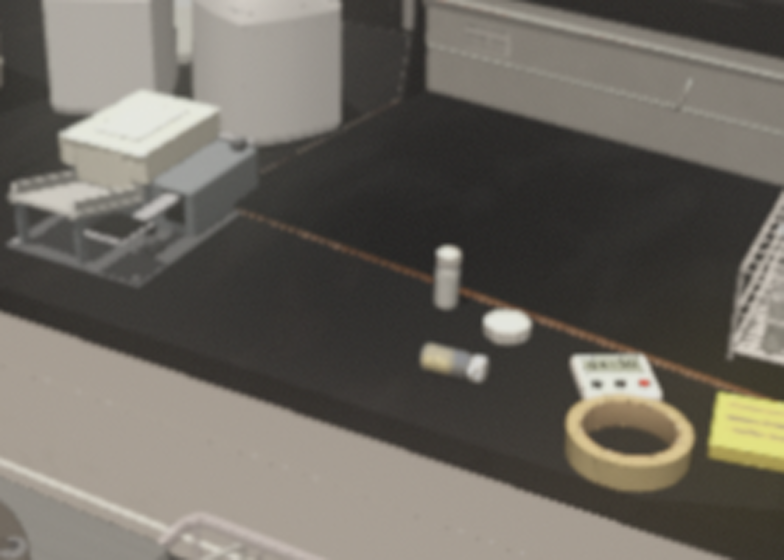

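The top view shows the box at crop (230-360, 65-262), close to zero yaw. The vial lies at (585-628, 240), roughly along world y, with its cap towards -y. The scene view agrees with this.

apply_moves([
  [0.3,[0.2,-0.16,0.02],-0.02],
  [0.3,[0.4,-0.34,0.04],-0.045],
  [0.3,[0.6,-0.5,0.06],-0.07],
  [0.3,[0.82,-0.68,0.08],-0.092],
  [0.3,[0.82,-0.68,0.08],-0.092],
  [0.3,[0.82,-0.68,0.08],-0.092],
])

```text
t: 2.1
eef_pos: [0.3656, -0.4277, 0.2155]
tool_rot: [-0.0, 0.88, 0.475, 0.0]
contact_force: [-0.7, -0.3, -0.1]
gripper_width: 0.698
grasp_force: 0.0
```

```bash
cat >> h.py <<'E'
from scipy.spatial.transform import Rotation as Ro
def tool(o):
    T=np.eye(4); T[:3,:3]=Ro.from_quat(np.roll(o["tool_rot"],-1)).as_matrix(); T[:3,3]=o["eef_pos"]; return T
def to(goal,yaw):
    "move units (shift, turn) from now to goal with tool-x yaw"
    T=tool(bot.get_obs()); d=T[:3,:3].T@(np.array(goal)-T[:3,3])/.2
    y=np.arctan2(T[1,0],T[0,0]); t=-((yaw-y+np.pi)%(2*np.pi)-np.pi)/(2*np.pi); return np.round(d,3).tolist(),round(t,4),round(y,3)
E
python3 - <<'E'
from h import *
from scipy.optimize import least_squares
c=bot.read_camera("top")
o=bot.get_obs(); print(o["t"],o["eef_pos"],o["q"])
P=lambda u,v:np.array([u/2.66+130,v/2.66+150])
a=ray(c,P(585,241),.0115);b=ray(c,P(628,239),.0115);print("vial",a,b)
L=[((-66,-54,92),(313,177)),((-66,54,92),(228,176)),((78,54,92),(231,67)),((78,-54,92),(315,68)),((-152,-85,57),(337,243)),((-165,38,70),(238,252)),((-165,-38,70),(306,253))]
f=lambda p:np.concatenate([px(c,[p[0]+(x*np.cos(p[2])-y*np.sin(p[2]))/1e3,p[1]+(x*np.sin(p[2])+y*np.cos(p[2]))/1e3,z/1e3])-P(*uv) for (x,y,z),uv in L])
r=least_squares(f,[.6,.19,0]);print(r.x,np.round(r.fun.reshape(-1,2),1).tolist())
print(to([.45,-.243,.2],1.5708))
E
```

```text
2.15 [ 0.3641256  -0.43010801  0.21558494] [ 0.89366212  0.31786251 -0.16782178  1.83430758  0.06279744  0.99401143
  0.11424713]
vial [ 0.46025182 -0.2171647   0.0115    ] [ 0.46291001 -0.27591085  0.0115    ]
[ 0.60532808  0.20020908 -0.00109908] [[-0.2, -0.4], [0.4, -0.1], [0.3, -0.2], [-0.4, -0.5], [0.2, 0.5], [1.7, 0.5], [-2.0, 0.2]]
([1.017, -0.159, 0.077], np.float64(-0.0932), np.float64(0.985))
```

apply_moves([
  [0.3,[0.25,-0.04,0.02],-0.025],
  [0.3,[0.5,-0.08,0.04],-0.05],
  [0.3,[0.75,-0.12,0.06],-0.075],
  [0.3,[1.0,-0.15,0.077],-0.093],
  [0.3,[1.0,-0.15,0.077],-0.093],
  [0.3,[1.0,-0.15,0.077],-0.093],
])

```text
t: 2.75
eef_pos: [0.4498, -0.248, 0.2]
tool_rot: [0.0, 0.708, 0.706, -0.0]
contact_force: [0.2, -1.3, 0.4]
gripper_width: 0.702
grasp_force: 0.0
```

```bash
python3 - <<'E'
from h import *
o=bot.get_obs(); c=bot.read_camera("wrist"); save(c,"w1")
T=tool(o)@np.array(c["hand_eye"]); np.save("w1.npy",T); print(np.round(T,3).tolist(),o["eef_pos"],o["q"].round(2))
for t in("vial","vial_mid"): print([(np.round(d["point"],3).tolist(),round(d["confidence"],2),np.round(px(c,d["point"],T)).tolist()) for d in bot.look_for(c,t)[:2]])
E
```

```text
[[1.0, -0.003, -0.001, 0.451], [-0.003, -0.945, -0.328, -0.163], [0.0, 0.328, -0.945, 0.343], [0.0, 0.0, 0.0, 1.0]] [ 0.44978114 -0.24795214  0.20001348] [ 0.7   0.27 -0.37  1.95  0.12  0.94  0.26]
[([0.465, -0.236, 0.022], 0.66, [292.0, 171.0])]
[([0.463, -0.239, 0.023], 0.63, [290.0, 174.0])]
```

View pics/w1.png

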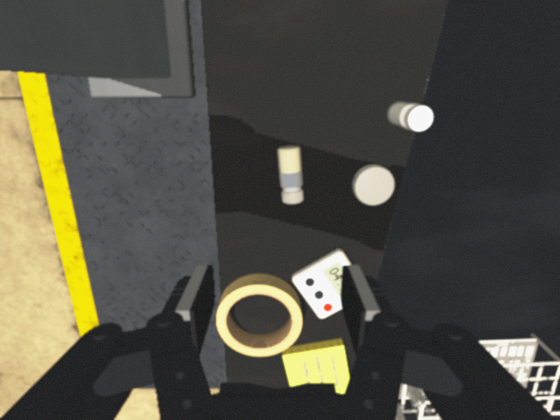

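The wrist view shows the vial from (289,147) at its base to (293,203) at its cap. The jug cap is at (374,185) and the standing vial at (412,117).

```bash
python3 - <<'E'
from h import *
c=bot.read_camera("wrist"); T=np.load("w1.npy")
a=ray(c,(289,148),.0115,T);b=ray(c,(292.5,203),.0115,T);m=(a+b)/2;ax=b-a;print(a,b,m,np.linalg.norm(ax))
ang=np.arctan2(ax[1],ax[0]);print(ang+np.pi, to([m[0],m[1],.05],ang+np.pi))
E
```

```text
[ 0.4621741  -0.21549807  0.0115    ] [ 0.46632746 -0.2728359   0.0115    ] [ 0.46425078 -0.24416698  0.0115    ] 0.05748806049201036
1.6431066623636719 ([0.028, 0.078, 0.749], np.float64(-0.0126), np.float64(1.564))
```

apply_moves([
  [0.4,[0.01,0.03,0.2],-0.005],
  [0.4,[0.015,0.07,0.4],-0.009],
  [0.4,[0.015,0.07,0.6],-0.009],
  [0.4,[0.015,0.07,0.75],-0.009],
  [0.4,[0.015,0.07,0.85],-0.009],
  [0.4,[0.015,0.07,0.93],-0.009],
  [0.4,[0.015,0.07,0.975],-0.009],
  [0.4,[0.015,0.07,0.98],-0.009],
  [0.4,[0.015,0.07,0.98],-0.009],
], squeeze=20)

```text
t: 3.85
eef_pos: [0.4636, -0.2447, 0.0043]
tool_rot: [0.0, 0.688, 0.726, -0.0]
contact_force: [0.3, 0.2, 1.0]
gripper_width: 0.597
grasp_force: 0.0
```

apply_moves([
  [0.5,[0,0,0],0],
  [0.6,[0,0,0],0],
  [0.7,[0,0,0],0],
  [0.8,[0,0,0],0],
  [0.9,[0,0,0],0],
  [0.9,[0,0,0],0],
  [0.9,[0,0,0],0],
  [0.9,[0,0,0],0],
], squeeze=20)

```text
t: 4.65
eef_pos: [0.4639, -0.2441, 0.0045]
tool_rot: [0.0, 0.687, 0.726, 0.0]
contact_force: [-0.9, -0.2, 6.0]
gripper_width: 0.253
grasp_force: 20.5
```

apply_moves([
  [0.9,[0,0,-0.03],0],
  [0.9,[0,0,-0.1],0],
  [0.9,[0,0,-0.25],0],
  [0.9,[0,0,-0.45],0],
  [0.9,[0,0,-0.65],0],
  [0.9,[0,0,-0.8],0],
  [0.9,[0,0,-0.8],0],
], squeeze=25)

```text
t: 5.35
eef_pos: [0.4663, -0.2449, 0.1693]
tool_rot: [0.004, 0.687, 0.726, 0.001]
contact_force: [0.7, -0.5, -0.4]
gripper_width: 0.253
grasp_force: 24.5
```

```bash
python3 - <<'E'
from h import *
o=bot.get_obs();c=bot.read_camera("wrist"); save(c,"w2")
print(o["gripper_width"],o["grasp_force"],o["q"].round(2)); print(to([.605-.12,0.0,.17],1.57),to([.605-.12,0.2,.17],1.57))
E
```

```text
0.253422509599443 24.537559618474916 [ 0.69  0.33 -0.39  1.96  0.16  0.88  0.27]
([1.215, 0.168, -0.018], np.float64(0.0088), np.float64(1.626)) ([2.214, 0.222, -0.021], np.float64(0.0088), np.float64(1.626))
```

View pics/w2.png

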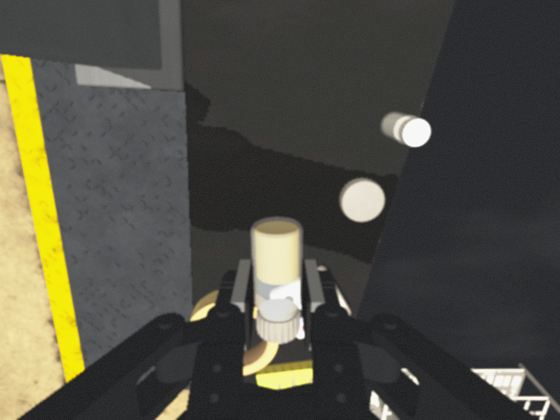

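The vial is held straight between the pads, centred at (277,280). Next I move towards the box.

apply_moves([
  [0.9,[0.12,0.015,-0.02],0.001],
  [0.9,[0.35,0.04,-0.06],0.004],
  [0.9,[0.6,0.08,-0.1],0.006],
  [0.9,[0.8,0.12,-0.12],0.009],
  [0.9,[0.95,0.15,-0.15],0.009],
  [0.9,[0.95,0.15,-0.15],0.009],
  [0.9,[0.95,0.15,-0.15],0.009],
])

```text
t: 6.1
eef_pos: [0.4823, -0.0521, 0.1932]
tool_rot: [-0.001, 0.707, 0.707, -0.001]
contact_force: [-0.2, -0.5, -0.3]
gripper_width: 0.251
grasp_force: 24.5
```

```bash
python3 - <<'E'
from h import *
o=bot.get_obs();c=bot.read_camera("wrist"); save(c,"w3")
T=tool(o)@np.array(c["hand_eye"]);np.save("w3.npy",T); print(o["eef_pos"],o["gripper_width"],o["q"].round(2))
for t in("pedal_tread","lid_front","chute_mid","stop_post"): print(t,[(np.round(d["point"],3).tolist(),round(d["confidence"],2),np.round(px(c,d["point"],T)).tolist()) for d in bot.look_for(c,t)[:2]])
b=np.array([.6053,.2002,0])
for n,p in dict(tread=(-152,-85,57),lf=(-66,54,92),lr=(-66,-54,92),cl=(-165,40,77),cr=(-165,-40,77)).items(): print(n,px(c,b+np.array(p)/1e3,T).round())
E
```

```text
[ 0.48232731 -0.05214992  0.19324035] 0.2511797735460789 [ 0.4   0.25 -0.49  2.01  0.15  0.92 -0.16]
pedal_tread [([0.459, 0.094, 0.054], 0.89, [245.0, 5.0])]
lid_front []
chute_mid [([0.556, 0.099, 0.004], 0.97, [361.0, 13.0])]
stop_post [([0.508, 0.108, 0.006], 0.43, [306.0, -0.0])]
tread [236. -30.]
lf [ 393. -381.]
lr [ 374. -112.]
cl [ 200. -308.]
cr [ 208. -126.]
```

View pics/w3.png

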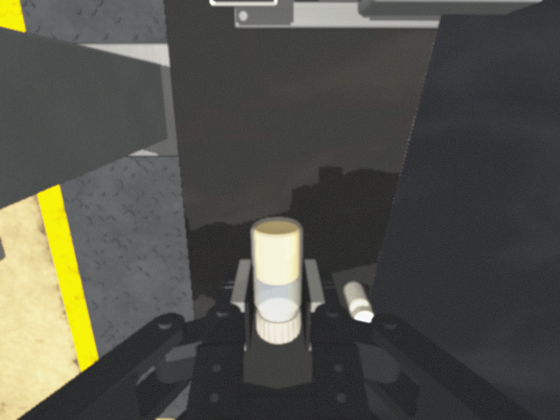

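Only the near edge of the base plate shows, at the top (235-440, 15). The vial is still held. I go closer and higher.

apply_moves([
  [0.9,[0.15,0,-0.1],0],
  [0.9,[0.4,0,-0.25],0],
  [0.9,[0.6,0,-0.4],0],
  [0.9,[0.8,0,-0.45],0],
  [0.9,[0.8,0,-0.45],0],
  [0.9,[0.8,0,-0.45],0],
  [0.9,[0.8,0,-0.45],0],
])

```text
t: 7.05
eef_pos: [0.4831, 0.1055, 0.2831]
tool_rot: [-0.0, 0.709, 0.706, -0.001]
contact_force: [0.6, -0.2, 0.3]
gripper_width: 0.258
grasp_force: 24.5
```

```bash
python3 - <<'E'
from h import *
o=bot.get_obs();c=bot.read_camera("wrist"); save(c,"w4")
T=tool(o)@np.array(c["hand_eye"]);np.save("w4.npy",T); print(o["eef_pos"],o["gripper_width"],o["q"].round(2))
for t in("pedal_tread","lid_front","stop_post"): print(t,[(np.round(d["point"],3).tolist(),round(d["confidence"],2),np.round(px(c,d["point"],T)).tolist()) for d in bot.look_for(c,t)[:2]])
b=np.array([.6053,.2002,0])
for n,p in dict(tread=(-152,-85,57),lf=(-66,54,92),lr=(-66,-54,92),cl=(-165,40,77),cr=(-165,-40,77)).items(): print(n,px(c,b+np.array(p)/1e3,T).round())
E
```

```text
[0.48311562 0.10545952 0.28305584] 0.25795998107553086 [ 0.19  0.18 -0.6   1.88  0.11  1.12 -0.45]
pedal_tread [([0.469, 0.119, 0.058], 0.87, [264.0, 160.0])]
lid_front [([0.607, 0.206, 0.091], 0.86, [409.0, 74.0])]
stop_post [([0.506, 0.123, 0.012], 0.69, [296.0, 149.0])]
tread [250. 163.]
lf [340.  16.]
lr [334. 139.]
cl [231.  36.]
cr [235. 123.]
```

View pics/w4.png

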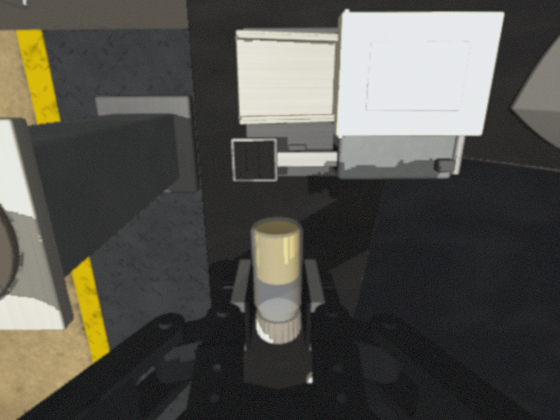

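The wrist view shows the chute at (238-338, 30-123), the lid at (338-502, 11-135) and the tread centred at (255,159). The vial is held from (277,217) to (279,341).

```bash
python3 - <<'E'
from h import *
from scipy.optimize import least_squares
c=bot.read_camera("wrist"); T=np.load("w4.npy"); o=bot.get_obs()
L=[((-66,-54,92),(338,135)),((-66,54,92),(344,11)),((78,-54,92),(482,134)),((78,54,92),(502,13)),((-152,-85,57),(255,159)),((-165,40,77),(238,30)),((-165,-40,77),(239,122))]
f=lambda p:np.concatenate([px(c,[p[0]+(x*np.cos(p[2])-y*np.sin(p[2]))/1e3,p[1]+(x*np.sin(p[2])+y*np.cos(p[2]))/1e3,z/1e3],T)-np.array(uv) for (x,y,z),uv in L])
r=least_squares(f,[.6,.19,0]);print(r.x,np.round(r.fun.reshape(-1,2),1).tolist())
za=o["eef_pos"][2]+.0075
a=ray(c,(277,217),za-.0115,T);b=ray(c,(279,341),za+.0115,T);print(a-o["eef_pos"],b-o["eef_pos"])
E
```

```text
[ 0.6089645   0.20350062 -0.00138251] [[-0.6, 0.4], [0.2, 0.3], [1.1, 1.4], [4.7, -1.3], [-1.7, 0.9], [-3.4, 2.0], [-1.0, -2.2]]
[ 0.00044269  0.02888958 -0.004     ] [ 0.00119767 -0.02274     0.019     ]
```

apply_moves([
  [0.9,[0.1,0.01,0.05],0],
  [0.9,[0.25,0.02,0.2],0],
  [0.9,[0.4,0.025,0.35],0],
  [0.9,[0.47,0.025,0.55],0],
  [0.9,[0.47,0.025,0.7],0],
  [0.9,[0.47,0.025,0.8],0],
  [0.9,[0.47,0.025,0.8],0],
  [0.9,[0.47,0.025,0.8],0],
])

```text
t: 8.1
eef_pos: [0.4887, 0.2013, 0.1242]
tool_rot: [-0.0, 0.708, 0.706, -0.0]
contact_force: [0.7, 0.6, -0.4]
gripper_width: 0.254
grasp_force: 24.6
```

```bash
python3 - <<'E'
from h import *
o=bot.get_obs();c=bot.read_camera("wrist"); save(c,"w5")
print(o["eef_pos"],to([.488,.199,.063],1.569))
E
```

```text
[0.48868065 0.2012553  0.12417829] ([-0.013, -0.006, 0.31], np.float64(-0.0001), np.float64(1.568))
```

View pics/w5.png

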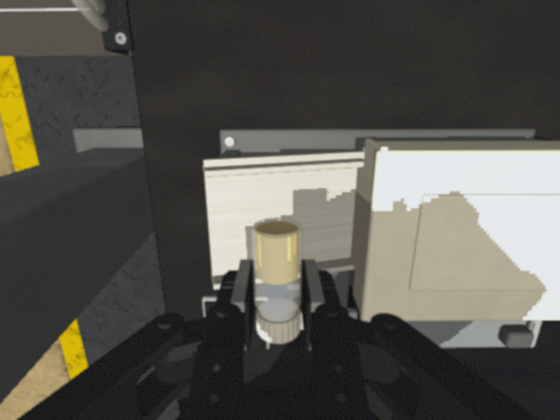

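The vial is over the chute, which spans columns 205-360, and sits between its walls. I lower it.

apply_moves([
  [0.9,[-0.01,0,0.08],0],
  [0.9,[-0.01,0,0.16],0],
  [0.9,[-0.01,0,0.22],0],
  [0.9,[-0.01,0,0.26],0],
  [0.9,[-0.01,0,0.285],0],
  [0.9,[-0.01,0,0.3],0],
  [0.9,[-0.01,0,0.3],0],
  [0.9,[-0.01,0,0.3],0],
])

```text
t: 8.95
eef_pos: [0.4887, 0.1996, 0.0642]
tool_rot: [0.0, 0.708, 0.707, 0.0]
contact_force: [-0.7, -0.2, -0.8]
gripper_width: 0.254
grasp_force: 24.6
```

apply_moves([
  [0.9,[0,0,0.01],0],
  [0.9,[0,0,0.015],0],
  [0.9,[0,0,0.015],0],
])

```text
t: 9.25
eef_pos: [0.4884, 0.1994, 0.0608]
tool_rot: [0.0, 0.708, 0.707, -0.0]
contact_force: [0.7, 0.4, -0.7]
gripper_width: 0.258
grasp_force: 24.6
```

apply_moves([
  [0.72,[0,0,0],0],
  [0.7,[0,0,0],0],
  [0.66,[0,0,0],0],
  [0.62,[0,0,0],0],
  [0.58,[0,0,0],0],
  [0.55,[0,0,0],0],
  [0.55,[0,0,0],0],
])

```text
t: 9.95
eef_pos: [0.4885, 0.1994, 0.0609]
tool_rot: [0.0, 0.708, 0.707, 0.0]
contact_force: [-0.5, 0.7, 0.6]
gripper_width: 0.446
grasp_force: 0.0
```

apply_moves([
  [0.55,[0,0,-0.02],0],
  [0.55,[0,0,-0.05],0],
  [0.55,[0,0,-0.09],0],
  [0.55,[0,0,-0.14],0],
  [0.55,[0,0,-0.2],0],
  [0.55,[-0.1,0,-0.35],0],
  [0.55,[-0.3,0,-0.5],0],
  [0.55,[-0.45,0,-0.6],0],
  [0.55,[-0.6,0,-0.7],0],
  [0.55,[-0.6,0,-0.7],0],
  [0.55,[-0.6,0,-0.7],0],
])

```text
t: 11.05
eef_pos: [0.4886, 0.0791, 0.202]
tool_rot: [0.001, 0.708, 0.706, 0.001]
contact_force: [-0.4, 1.1, -0.9]
gripper_width: 0.45
grasp_force: 0.0
```

```bash
python3 - <<'E'
from h import *
o=bot.get_obs();c=bot.read_camera("wrist"); save(c,"w6")
T=tool(o)@np.array(c["hand_eye"])
print(o["eef_pos"],o["contact_force"])
for t in("vial","pedal_tread"): print(t,[(np.round(d["point"],3).tolist(),round(d["confidence"],2),np.round(px(c,d["point"],T)).tolist()) for d in bot.look_for(c,t)[:2]])
E
```

```text
[0.48860154 0.07907781 0.20196408] [-0.38954315  1.07072543 -0.85939164]
vial [([0.531, 0.206, 0.064], 0.68, [332.0, 34.0])]
pedal_tread []
```

View pics/w6.png

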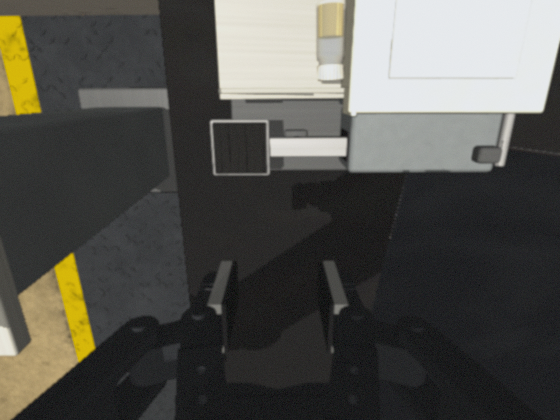

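The vial rests against the shut lid at (331, 3-80), and the tread is centred at (241,148). I go to the tread with shut fingers.

```bash
python3 - <<'E'
from h import *
o=bot.get_obs();c=bot.read_camera("wrist");T=tool(o)@np.array(c["hand_eye"])
p=ray(c,(241,148),.057,T);print(p,ray(c,(212,148),.057,T),ray(c,(270,148),.057,T),to([p[0],p[1],.07],1.569))
E
```

```text
[0.45716699 0.12050424 0.057     ] [0.43234543 0.12049339 0.057     ] [0.48197217 0.12052292 0.057     ] ([0.199, -0.152, 0.652], np.float64(0.0004), np.float64(1.571))
```

apply_moves([
  [1,[0.08,-0.06,0],0],
  [1,[0.19,-0.15,0.05],0],
  [1,[0.19,-0.16,0.15],0],
  [1,[0.19,-0.16,0.3],0],
  [1,[0.19,-0.16,0.42],0],
  [1,[0.19,-0.16,0.52],0],
  [1,[0.19,-0.16,0.6],0],
  [1,[0.19,-0.16,0.65],0],
  [1,[0.19,-0.16,0.65],0],
  [1,[0.19,-0.16,0.65],0],
])

```text
t: 12.25
eef_pos: [0.4564, 0.1181, 0.0711]
tool_rot: [-0.0, 0.707, 0.707, 0.0]
contact_force: [-0.3, 0.2, 0.2]
gripper_width: -0.004
grasp_force: 0.0
```

apply_moves([
  [1,[0,0,0.02],0],
  [1,[0,0,0.04],0],
  [1,[0,0,0.06],0],
  [1,[0,0,0.07],0],
  [1,[0,0,0.07],0],
])

```text
t: 12.75
eef_pos: [0.4563, 0.1173, 0.0568]
tool_rot: [0.0, 0.708, 0.706, -0.0]
contact_force: [-0.5, -0.9, 2.4]
gripper_width: 0.004
grasp_force: 1.2
```

apply_moves([
  [1,[0,0,0.01],0],
  [1,[0,0,0.02],0],
  [1,[0,0,0.03],0],
  [1,[0,0,0.04],0],
  [1,[0,0,0.05],0],
  [1,[0,0,0.06],0],
  [1,[0,0,0.07],0],
  [1,[0,0,0.08],0],
  [1,[0,0,0.085],0],
  [1,[0,0,0.085],0],
])

```text
t: 13.75
eef_pos: [0.4564, 0.1174, 0.0398]
tool_rot: [0.0, 0.708, 0.707, -0.0]
contact_force: [-2.2, -1.2, 3.7]
gripper_width: -0.003
grasp_force: 2.0
```

apply_moves([
  [1,[0,0,0.005],0],
  [1,[0,0,0.01],0],
  [1,[0,0,0.01],0],
])

```text
t: 14.05
eef_pos: [0.4565, 0.1174, 0.0379]
tool_rot: [0.0, 0.708, 0.706, 0.0]
contact_force: [-0.9, -1.1, 3.9]
gripper_width: -0.004
grasp_force: 2.0
```

apply_moves([
  [1,[0,0,0.005],0],
  [1,[0,0,0.01],0],
  [1,[0,0,0.01],0],
])

```text
t: 14.35
eef_pos: [0.4566, 0.1174, 0.036]
tool_rot: [0.0, 0.708, 0.706, 0.0]
contact_force: [-0.5, -1.5, 5.7]
gripper_width: 0.001
grasp_force: 2.9
```

Now 1–2 mm at a time, reading the force after each step.

apply_moves([
  [1,[0,0,0.005],0],
  [1,[0,0,0.01],0],
  [1,[0,0,0.01],0],
])

```text
t: 14.65
eef_pos: [0.4569, 0.1174, 0.0348]
tool_rot: [0.001, 0.708, 0.706, 0.0]
contact_force: [-4.2, -1.8, 17.6]
gripper_width: 0.0
grasp_force: 9.0
```

```bash
python3 -c "
from h import *
print(bot.get_obs()['contact_force'])"
```

```text
[-4.18956403 -1.76360214 17.61487452]
```

apply_moves([
  [1,[0,0,0.001],0],
  [1,[0,0,0.001],0],
  [1,[0,0,0.001],0],
  [1,[0,0,0.001],0],
  [1,[0,0,0.001],0],
  [1,[0,0,0.001],0],
])

```text
t: 15.25
eef_pos: [0.4569, 0.1175, 0.0347]
tool_rot: [0.001, 0.708, 0.706, 0.0]
contact_force: [-6.2, -3.4, 19.1]
gripper_width: 0.001
grasp_force: 9.5
```

```bash
python3 - <<'E'
from h import *
c=bot.read_camera("wrist"); save(c,"w7");o=bot.get_obs(); print(o["contact_force"],o["eef_pos"])
c=bot.read_camera("top"); save(c,"t7")
a=cv2.imread("pics/t7.png")[165:265,205:305]; b=cv2.imread("pics/w7.png")
a=cv2.resize(a,(420,420),interpolation=cv2.INTER_CUBIC); b=b[0:420,180:560]
cv2.imwrite("pics/j7.png",np.hstack([a,b]))
for t in("vial",): print([(np.round(d["point"],3).tolist(),round(d["confidence"],2)) for d in bot.look_for(c,t)[:2]])
E
```

```text
[-4.96747708 -2.50918092 19.56629813] [0.45689021 0.11744699 0.03472914]
[([0.594, 0.19, 0.09], 0.28)]
```

View pics/j7.png

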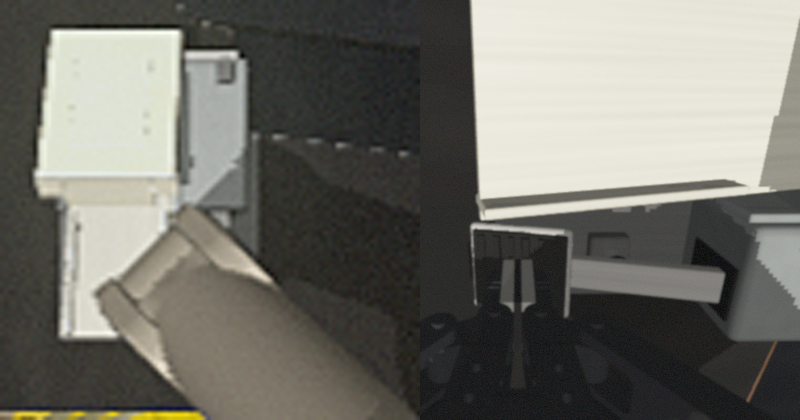

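In the top half of the picture the lid is up and the chute in front of it looks empty. The wrist half shows the fingers on the tread's middle. I hold a little longer.

apply_moves([
  [1,[0,0,0],0],
  [1,[0,0,0],0],
  [1,[0,0,0],0],
  [1,[0,0,0],0],
  [1,[0,0,0],0],
  [1,[0,0,0],0],
  [1,[0,0,0],0],
  [1,[0,0,0],0],
])

```text
t: 16.2
eef_pos: [0.4569, 0.1175, 0.0348]
tool_rot: [0.001, 0.708, 0.706, 0.0]
contact_force: [-4.8, -3.2, 18.3]
gripper_width: 0.001
grasp_force: 9.5
```

apply_moves([
  [1,[0,0,-0.004],0],
  [1,[0,0,-0.008],0],
  [1,[0,0,-0.012],0],
  [1,[0,0,-0.016],0],
  [1,[0,0,-0.02],0],
  [1,[0,0,-0.024],0],
  [1,[0,0,-0.028],0],
  [1,[0,0,-0.032],0],
  [1,[0,0,-0.036],0],
  [1,[0,0,-0.04],0],
  [1,[0,0,-0.044],0],
  [1,[0,0,-0.048],0],
])

```text
t: 17.4
eef_pos: [0.4561, 0.1174, 0.0433]
tool_rot: [-0.0, 0.708, 0.707, -0.0]
contact_force: [-1.5, -2.9, 3.5]
gripper_width: 0.002
grasp_force: 1.9
```

apply_moves([
  [1,[0,0,-0.004],0],
  [1,[0,0,-0.008],0],
  [1,[0,0,-0.012],0],
  [1,[0,0,-0.016],0],
  [1,[0,0,-0.02],0],
  [1,[0,0,-0.024],0],
  [1,[0,0,-0.028],0],
  [1,[0,0,-0.032],0],
  [1,[0,0,-0.036],0],
  [1,[0,0,-0.04],0],
  [1,[0,0,-0.044],0],
  [1,[0,0,-0.048],0],
])

```text
t: 18.6
eef_pos: [0.4564, 0.1175, 0.053]
tool_rot: [0.0, 0.708, 0.707, 0.0]
contact_force: [-2.3, -0.5, 2.3]
gripper_width: -0.004
grasp_force: 1.5
```

apply_moves([
  [1,[0,0,-0.003],0],
  [1,[0,0,-0.006],0],
  [1,[0,0,-0.009],0],
  [1,[0,0,-0.012],0],
  [1,[0,0,-0.015],0],
  [1,[0,0,-0.018],0],
  [1,[0,0,-0.021],0],
  [1,[0,0,-0.024],0],
  [1,[0,0,-0.027],0],
  [1,[0,0,-0.03],0],
  [1,[0,0,-0.033],0],
  [1,[0,0,-0.036],0],
])

```text
t: 19.8
eef_pos: [0.4564, 0.1175, 0.0601]
tool_rot: [0.0, 0.708, 0.707, 0.0]
contact_force: [-0.3, -1.3, -0.3]
gripper_width: 0.004
grasp_force: 0.0
```

Free of the pedal. I lift away and check.

apply_moves([
  [1,[0,0,-0.05],0],
  [1,[0,0,-0.15],0],
  [1,[0,0,-0.35],0],
  [1,[-0.1,0,-0.5],0],
  [1,[-0.3,0,-0.7],0],
  [1,[-0.4,0,-0.9],0],
  [1,[-0.4,0,-0.9],0],
  [1,[-0.4,0,-0.9],0],
])

```text
t: 20.6
eef_pos: [0.4567, 0.037, 0.2417]
tool_rot: [0.001, 0.708, 0.706, 0.001]
contact_force: [0.1, 0.2, -0.9]
gripper_width: -0.004
grasp_force: 0.0
```

```bash
python3 - <<'E'
from h import *
c=bot.read_camera("wrist"); save(c,"w8"); s=bot.read_camera("scene"); save(s,"s8")
b=cv2.imread("pics/s8.png")[150:350,180:460]; a=cv2.imread("pics/w8.png")
cv2.imwrite("pics/j8.png",np.hstack([cv2.resize(a,(400,300)),cv2.resize(b,(400,300),interpolation=cv2.INTER_CUBIC)]))
E
```

```text
(no output)
```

View pics/j8.png

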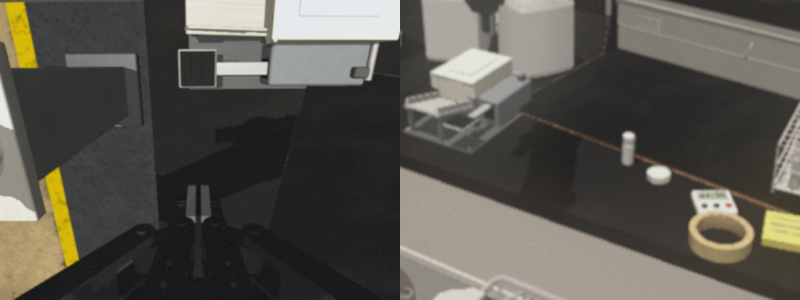

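The lid is shut, the pedal is up and the chute is empty (wrist view, around (230,15)). The bystanders are where they were.

```bash
python3 -c "
from station import bot
print(bot.hand_in())"
```

```text
the job is handed in; nothing more can be done
None
```

The job is handed in: the vial was laid against the shut lid and no longer shows on the chute or worktop, so it should be in the bin (I couldn't see inside). The pedal was held on its stop at about 19.5 N and eased back up over about 3 s. The lid is shut and the bystanders in view are where they were.

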